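# Swing the dosing spout over the waste beaker, then over the flask

### The arm

A 6-joint arm with a two-finger parallel gripper is mounted at the origin on the work surface. World frame = base frame: x ahead of the robot, y to its left, z up, the work surface at z = 0. Lengths are in m, angles in rad, forces in N, time in s.
With the tool pointing down it reaches from about 0.3 to 0.95 m from the base axis. Payload 3.1 kg.
Tool frame: the origin (TCP) lies at the very end of the fingers, on their centre line; the grasp point (between the pads) lies 19 mm behind it; y points along the fingers, x is the direction in which the jaws open and shut, and the axes are right-handed (so a half turn about y gives the same grasp; the last joint's range is limited). The gripper opens to 85 mm and grips with 20 to 120 N. Pads are 22 mm wide; open, the fingers measure 114 mm over their backs; the gripper's body (76 mm by 85 mm) begins 54 mm behind the grasp point. The pads swing forward as they close: fully open they stand 13 mm farther back than shut.
Start: joints at [1.272, 0.308, 1.634, -0, 1.2, -0.07], TCP at [0.142, 0.609, 0.231] pointing down, gripper open.
Joint ranges: [-3.06, 3.06], [-0.79, 1.96], [0.05, 2.63], [-1.19, 4.34], [0.05, 2.64], [-2.94, 2.94]. Speed limits (rad/s): [2.79, 2.79, 3.14, 3.14, 3.14, 3.14].

### API

Orientations are given as a rotation vector (axis times angle).
In Python, from rig import monitor, get_image, get_calibration, robot gives the robot as it stands.
- The arm moves only by the tool step_arm, never from a script. Its argument "increments" is a list of rows, each an object with "grip": the gripper command: -1 is fully open, 1 is shut, values between are in proportion; "translation": the shift along the tool's x, y, z in m, a list of three; "rot": the turn, a rotation vector about the tool's x, y, z in rad, a list of three. In form: [{"grip": grip, "translation": [x, y, z], "rot": [ax, ay, az]}, ...]. A call has exactly 10 rows; each row shifts and turns the commanded pose from where the row before left it, along the tool's axes as they then stand; what a row does not reach is not made up. A row lasts 1/8 s, in which the tool goes at most 62.5 mm and 10.7 degrees, less where a joint would pass 70% of its speed; a pose out of reach is approached as far as the arm can. A call with a gripper value outside its range is refused whole. The fingers move at their own pace and stop on an object; "force" is the grip in N (left out, the last holds). Time passes only in rows, so rows that do not move let the fingers close, or fill a call up. It gives the time, the measured TCP pose, the force and the opening at its end, in the units of the state.
- monitor.observe(): the state, without advancing time (a new reading comes with each control period).
- get_image(name): name is "scene" or "top" or "wrist"; returns the picture (384x512x3 uint8, red, green, blue); there is no depth.
- get_calibration(name): a dict with "fx", "fy", "cx", "cy" (pixels), "k1" (the pictures are not rectified: a ray, as slopes to the right and down, at radius r is drawn at 1 + k1 r^2 times it, then the intrinsics apply), "position" and "rotation" of the camera in the world. Camera axes: x right, y down, z forward; pixel columns grow to the right and rows downward; lengths in m; the calibration is good to about 2 mm. A picture is of the moment at which its call begins: read the wrist's pose just before it. get_calibration takes no time and is no camera call; for the wrist camera it gives the pose at the moment of the call.
- robot.sign_off(): hands the job in, once; it reports no verdict.
The state is a dict: "time_s": time; "qpos": joint angles; "dq": joint speeds; "tau": joint torques, N m; "tcp_pos": TCP position; "orientation": TCP orientation; "force": force on the tool from outside, world axes, zero at the start; "moment": the same for the moment, N m; "grip_width": finger opening in m.
Only numpy, scipy, OpenCV 4.12 (cv2) and the standard library are available. Lean on these libraries where they do the work, as an engineer would, in place of code of your own. Each camera call takes 0.05 s, during which the arm holds its last target. There are 200 camera calls.

### The job

Purge and then set up the dosing stand: with one fingertip, push the steel swing spout round until its outlet is over the open mouth of the wide beaker and leave it standing there for about two seconds, then push it until the outlet is over the mouth of the conical flask, and leave it there with the robot clear. Push the spout gently from its side, without pinching it or forcing it, and do not shift or lift the beaker, the flask or any other thing on the bench.

Things in the scene. Friction and masses are not known exactly. Their poses are not given: they have to be found in the camera images.
- stand: Fixed stand: round grey plate 444 mm across, 12 mm thick; steel post in its middle; white pump housing behind it (local +x 80 to 180 mm, 150 mm wide, top with dial 104 mm above the bench). Origin: centre of the underside, on the pivot axis; local -x is its front. Vessels stand on it in any order at three stations 170 mm from the axis: in front (local -x) and 0.75 rad to either side.
- spout (a joint): Angle of the swing spout about the vertical post, rad: 0 along the stand's local -x, growing anticlockwise seen from above (towards local -y); stops at -1.45 and 1.45. It starts parked at the local +y side (-1.3 to -1.0). It turns with a drag of about 0.15 N m (1 to 2 N at the pipe) and stays where it is left, hardly coasting after a slow push.
- spout_pivot (a point): On the pivot axis, 235 mm above the bench, at the level of the spout's pipe. The spout is a level round steel pipe 16 mm thick from a black hub (42 mm across, 220 to 252 mm above the bench) out to 170 mm from the axis, where it bends down. Nothing under the pipe is higher than 162 mm.
- spout_outlet (a point): Lower end of the black nozzle, 10 mm across, at the spout's outer end: 170 mm from the pivot axis, 185 mm above the bench; turns with the spout. Seen from above, the pipe runs straight from spout_pivot to it.
- beaker: Wide straight clear-glass beaker, loose on the plate, 98 mm high, 76 mm across, open mouth about 70 mm across. Origin: centre of its underside, 12 mm above the bench; the mouth is straight above it.
- flask: Conical clear-glass flask, loose on the plate, 148 mm high, 84 mm across at the foot, narrowing to a 38 mm neck with an open mouth 32 mm across. Origin: centre of its underside, 12 mm above the bench; the mouth is straight above it.
- reagent_bottle: Capped brown glass bottle, loose on the plate at the remaining station, 138 mm high, 66 mm across. Not wanted here; leave it. Origin: centre of its underside.
- wash_bottle: Bystander: white wash bottle, loose on the bench to the robot's right of the stand, 72 mm across, 190 mm high with its bent tube (reaching 53 mm to local -x). Origin: centre of its underside.
- tube_rack: Bystander: dark red block 60 x 200 x 45 mm holding five stoppered glass tubes, 125 mm high in all, loose on the bench to the robot's left of the stand. Origin: centre of its underside; long side along local y.
Mind the look-alikes: they are no part of the job. Leave any yellow look-alike of the beaker alone.

How it is judged:
By the outcome, as a careful person would: the job done as asked, in the order asked, and still so for the second after the job is handed in, with the robot touching nothing.
It also fails if it takes over 72 s, if anything falls off the work surface, if the arm or the gripper's body presses on something with over 40 N, if the wrist force passes 120 N, or if a joint passes its speed limit or range.

## Working session

There is one attempt and no reset: what is moved stays moved. The work goes in short steps, Python scripts to look and compute and a tool call to move; the robot and the scene stay as the last step left them, time stands still between calls to the robot, and variables do not carry over. Pictures are saved under pics/ and viewed, about 8 in all and at most 12, crops included, and the job is handed in when it is done.

Besides the shell and the picture viewer there is one more tool, called after "Emit:" in YAML: its name, and indented under it one key for each argument. step_arm: Moves the arm, as the interface text tells. Its arguments: {"type":"object","properties":{"increments":{"type":"array"},"force":{"type":"number"}},"required":["increments"]}

```bash
mkdir -p pics
python3 - <<'E'
from rig import monitor, get_image, get_calibration, robot
import cv2
s=monitor.observe(); print(s)
for n in("scene","top"):
    cv2.imwrite(f"pics/{n}0.png",cv2.resize(get_image(n)[:,:,::-1],(800,600),interpolation=cv2.INTER_CUBIC)); print(n,get_calibration(n))
print(get_calibration("wrist"))
E
```

```text
{'time_s': 0.0, 'qpos': array([ 1.27228077e+00,  3.09021059e-01,  1.63520586e+00, -3.99421032e-07,
        1.19969086e+00, -6.96594413e-02]), 'dq': array([ 0.00062015,  0.00055272,  0.00064963,  0.00144573, -0.00121139,
        0.00059297]), 'tau': array([ 1.97133959e-04, -4.15273726e+01, -2.76653355e+01, -1.09092844e-05,
        1.05145850e-02,  1.28830067e-05]), 'tcp_pos': array([0.14154711, 0.60790848, 0.23002788]), 'orientation': array([-1.31015264, -1.03756949,  1.04077364]), 'force': array([0.45479088, 0.71531922, 0.76178733]), 'moment': array([0.03748839, 0.06992492, 0.03303675]), 'grip_width': 0.0856204392572673}
scene {'fx': 480.2285229941543, 'fy': 480.2285229941543, 'cx': 257.6273417193934, 'cy': 192.6268423458514, 'k1': 0.0031995970632989045, 'position': array([0.89085411, 0.70630323, 1.20959491]), 'rotation': array([-0.68129441, -2.7589242 ,  0.91283128])}
top {'fx': 427.6705492007937, 'fy': 427.6705492007937, 'cx': 257.75230595464393, 'cy': 191.22496686213725, 'k1': -0.12009143713295109, 'position': array([0.26665095, 0.01174   , 1.55899495]), 'rotation': array([-2.13288571,  2.17321419, -0.18460934])}
{'fx': 344.3922706841031, 'fy': 344.3922706841031, 'cx': 253.22807568935212, 'cy': 188.55918466911646, 'k1': 0.03270002362886984, 'position': array([0.05994256, 0.62684614, 0.37156519]), 'rotation': array([2.24628752, 1.78351218, 0.29377277])}
```

View pics/top0.png

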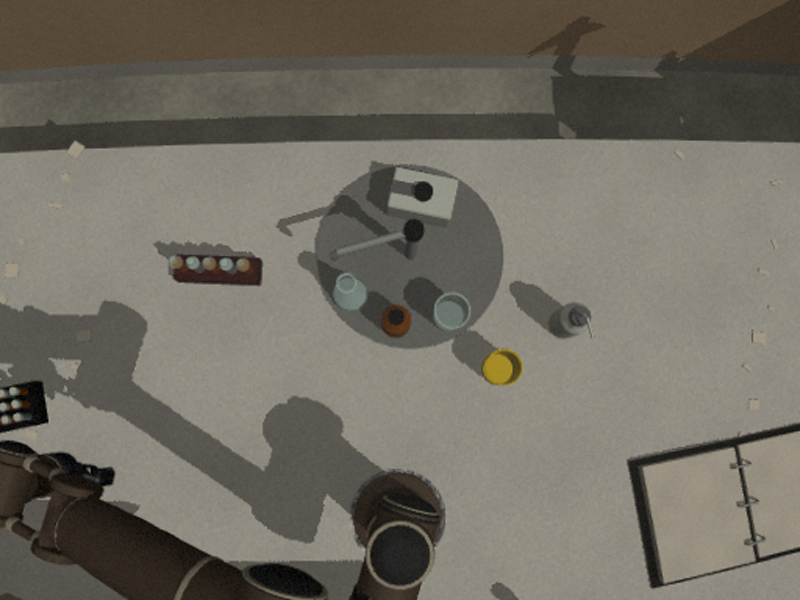

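View pics/scene0.png

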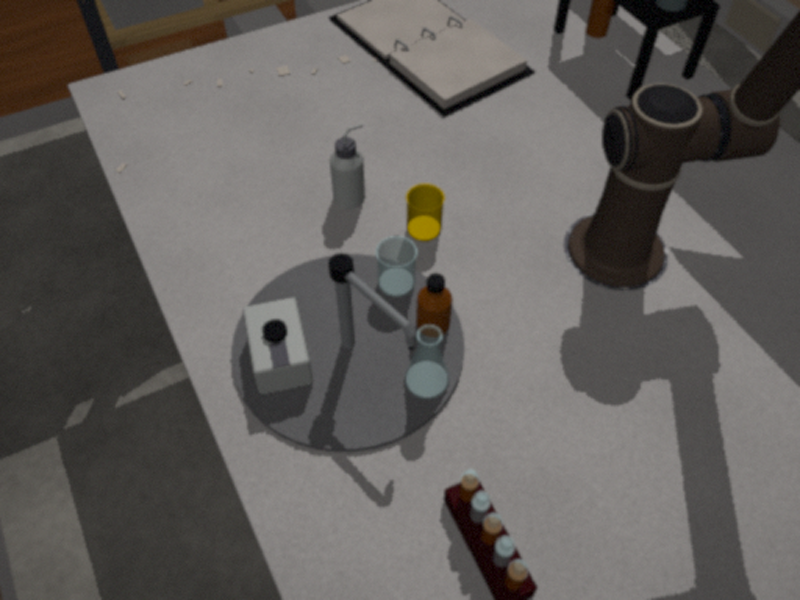

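Top view: hub at about (414,230), spout outer end (335,253), flask mouth (347,283) at the robot's left, bottle in the middle, beaker mouth (452,305) at the right. The scene view agrees. I'll zoom in for better pixels.

```bash
cat > h.py <<'E'
from rig import monitor, get_image, get_calibration, robot
import cv2, numpy as np
from scipy.spatial.transform import Rotation as R
def ray(c,uv):
    d=np.array([(uv[0]-c['cx'])/c['fx'],(uv[1]-c['cy'])/c['fy']]); s=d.copy()
    for _ in range(20): s=d/(1+c['k1']*(s@s))
    v=R.from_rotvec(c['rotation']).apply([*s,1]); return c['position'],v/np.linalg.norm(v)
def atz(c,uv,z):
    p,v=ray(c,uv); return p+v*(z-p[2])/v[2]
def tri(c1,u1,c2,u2):
    p,v=ray(c1,u1);q,w=ray(c2,u2)
    t=np.linalg.lstsq(np.c_[v,-w],q-p,rcond=None)[0]; a=p+v*t[0];b=q+w*t[1]; return (a+b)/2,np.linalg.norm(a-b)
def proj(c,X):
    k=R.from_rotvec(c['rotation']).inv().apply(np.asarray(X)-c['position']); s=k[:2]/k[2]
    s=s*(1+c['k1']*(s@s)); return s*[c['fx'],c['fy']]+[c['cx'],c['cy']]
E
python3 - <<'E'
from h import *
t=get_image("top")[95:235,190:340,::-1]; s=get_image("scene")[140:280,150:300,::-1]
cv2.imwrite("pics/crop.png",np.hstack([cv2.resize(t[5:145,0:135],None,fx=3,fy=3,interpolation=cv2.INTER_CUBIC),cv2.resize(s[0:140,:130],None,fx=3,fy=3,interpolation=cv2.INTER_CUBIC)]))
E
```

```text
Traceback (most recent call last):
ValueError: all the input array dimensions except for the concatenation axis must match exactly, but along dimension 0, the array at index 0 has size 405 and the array at index 1 has size 420
```

Run:
```python
from h import *
f=lambda n,x,y:cv2.resize(get_image(n)[y:y+140,x:x+130,::-1],None,fx=3,fy=3,interpolation=cv2.INTER_CUBIC)
cv2.imwrite("pics/crop.png",np.hstack([f("top",195,95),f("scene",180,140)]))
```

```text
(no output)
```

View pics/crop.png

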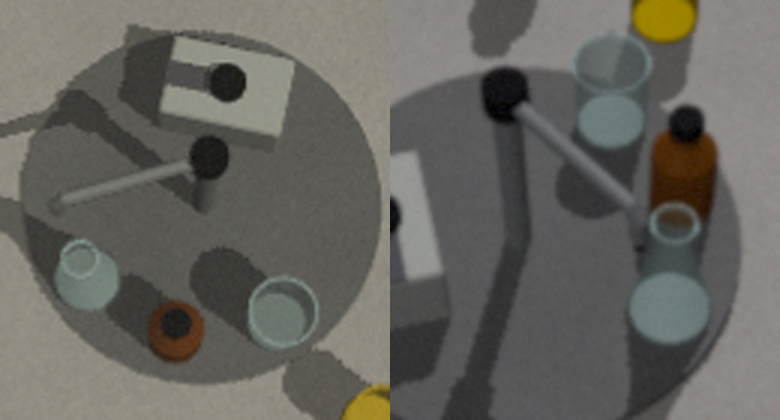

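Run:
```python
from h import *
T=get_calibration("top");S=get_calibration("scene")
P=lambda u,o:np.array(u)/3+o-.33
P_={}
for n,a,b,z in [("hub",(209,155),(115,90),.252),("bend",(57,204),(247,203),.235),("flask",(80,257),(285,223),.160),("beaker",(284,312),(223,66),.110)]:
    a=P(a,(195,95));b=P(b,(180,140)); x,e=tri(T,a,S,b); print(n,x.round(4),round(e,4),atz(T,a,z).round(4),atz(S,b,z).round(4)); P_[n]=(atz(T,a,z)+atz(S,b,z))/2
print("plate",atz(T,P((200,208),(195,95)),.012))
o=P_['hub'];
for n in P_: 
    d=(P_[n]-o)[:2]; print(n,np.hypot(*d).round(4),np.arctan2(d[1],d[0]).round(4))
```

```text
hub [ 0.6074 -0.0413  0.2446] 0.0021 [ 0.6064 -0.0416  0.252 ] [ 0.6088 -0.0348  0.252 ]
bend [0.5598 0.1176 0.2426] 0.0032 [0.5602 0.1192 0.235 ] [0.5584 0.1118 0.235 ]
flask [0.515  0.1007 0.162 ] 0.0026 [0.5164 0.1    0.16  ] [0.5133 0.1005 0.16  ]
beaker [ 0.4571 -0.1284  0.1042] 0.0034 [ 0.4577 -0.1289  0.11  ] [ 0.4582 -0.1228  0.11  ]
plate [ 0.60164655 -0.03879566  0.012     ]
hub 0.0 0.0
bend 0.1611 1.8753
flask 0.1666 2.1609
beaker 0.1735 -2.6116
```

Run:
```python
from h import *
s=monitor.observe(); M=R.from_rotvec(s['orientation']).as_matrix(); print(s['time_s'],M.round(3)); print("yaw x",np.arctan2(M[1,0],M[0,0]),"yaw z",np.arctan2(M[1,2],M[0,2]))
```

```text
0.3 [[ 0.227 -0.    -0.974]
 [ 0.974 -0.001  0.227]
 [-0.001 -1.     0.   ]]
yaw x 1.3419793788859362 yaw z 2.9127756414434844
```

Emit:
step_arm:
  increments:
    - {"grip":1,"translation":[-0.015,0,-0.036],"rot":[0,0,0]}
    - {"grip":1,"translation":[-0.015,0,-0.036],"rot":[0,0,0]}
    - {"grip":1,"translation":[-0.015,0,-0.036],"rot":[0,0,0]}
    - {"grip":1,"translation":[-0.015,0,-0.036],"rot":[0,0,0]}
    - {"grip":1,"translation":[-0.015,0,-0.036],"rot":[0,0,0]}
    - {"grip":1,"translation":[-0.015,0,-0.036],"rot":[0,0,0]}
    - {"grip":1,"translation":[-0.015,0,-0.036],"rot":[0,0,0]}
    - {"grip":1,"translation":[-0.015,0,-0.036],"rot":[0,0,0]}
    - {"grip":1,"translation":[-0.015,0,-0.036],"rot":[0,0,0]}
    - {"grip":1,"translation":[-0.015,0,-0.036],"rot":[0,0,0]}
  force: 20

```text
time_s: 1.55
tcp_pos: [0.4593, 0.3801, 0.2313]
orientation: [-1.309, -1.039, 1.039]
force: [-0.5, 0.4, -0.0]
grip_width: -0.0003
```

Emit:
step_arm:
  increments:
    - {"grip":1,"translation":[-0.022,0,-0.051],"rot":[0,0,0]}
    - {"grip":1,"translation":[-0.022,0,-0.051],"rot":[0,0,0]}
    - {"grip":1,"translation":[-0.022,0,-0.051],"rot":[0,0,0]}
    - {"grip":1,"translation":[-0.021,0,-0.054],"rot":[0,0,0]}
    - {"grip":1,"translation":[0,0,0],"rot":[0,0.173,0]}
    - {"grip":1,"translation":[0,0,0],"rot":[0,0.173,0]}
    - {"grip":1,"translation":[0,0,0],"rot":[0,0.173,0]}
    - {"grip":1,"translation":[0,0,0],"rot":[0,0.173,0]}
    - {"grip":1,"translation":[0,0,0],"rot":[0,0.173,0]}
    - {"grip":1,"translation":[0,0,0],"rot":[0,0.173,0]}

```text
time_s: 2.8
tcp_pos: [0.6401, 0.2492, 0.231]
orientation: [-1.558, -0.234, 0.234]
force: [-0.8, -0.2, -0.2]
grip_width: -0.0001
```

Emit:
step_arm:
  increments:
    - {"grip":1,"translation":[-0.007,0.002,-0.0145],"rot":[0,0,0]}
    - {"grip":1,"translation":[-0.007,0.002,-0.0145],"rot":[0,0,0]}
    - {"grip":1,"translation":[-0.007,0.002,-0.0145],"rot":[0,0,0]}
    - {"grip":1,"translation":[-0.007,0.002,-0.0145],"rot":[0,0,0]}
    - {"grip":1,"translation":[-0.007,0.002,-0.0145],"rot":[0,0,0]}
    - {"grip":1,"translation":[-0.007,0.002,-0.0145],"rot":[0,0,0]}
    - {"grip":1,"translation":[-0.007,0.002,-0.0145],"rot":[0,0,0]}
    - {"grip":1,"translation":[-0.007,0.002,-0.0145],"rot":[0,0,0]}
    - {"grip":1,"translation":[-0.007,0.002,-0.0145],"rot":[0,0,0]}
    - {"grip":1,"translation":[-0.007,0.002,-0.0145],"rot":[0,0,0]}

```text
time_s: 4.05
tcp_pos: [0.6167, 0.089, 0.2111]
orientation: [-1.558, -0.239, 0.239]
force: [-0.0, 0.4, -0.6]
grip_width: -0.0001
```

Run:
```python
from h import *
s=monitor.observe(); c=get_calibration("wrist"); print(s['tcp_pos'],s['orientation'],s['force'],s['qpos'].round(2))
a=cv2.resize(get_image("wrist")[:,:,::-1],(400,300)); b=cv2.resize(get_image("scene")[110:290,150:350,::-1],(400,300))
cv2.imwrite("pics/w1.png",np.hstack([a,b]))
for X in ([.6076,-.0385,.235],[.558,.116,.235],s['tcp_pos']): print(proj(c,X)*400/512)
```

```text
[0.61670862 0.08897662 0.21114495] [-1.55760642 -0.23871341  0.23864813] [-0.03496014  0.38657306 -0.60055284] [ 0.07  0.32  1.66 -0.    1.16 -0.23]
[125.48960316 387.08613404]
[ 94.73778519 146.67158776]
[198.83911443 202.6726122 ]
```

View pics/w1.png

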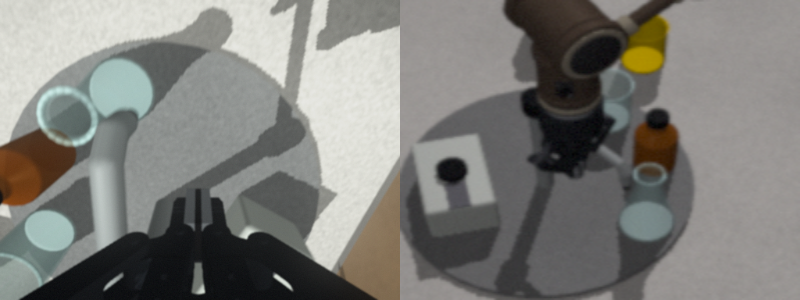

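Emit:
step_arm:
  increments:
    - {"grip":1,"translation":[-0.006,0,0],"rot":[0,0,0]}
    - {"grip":1,"translation":[-0.006,0,0],"rot":[0,0,0]}
    - {"grip":1,"translation":[-0.006,0,0],"rot":[0,0,0]}
    - {"grip":1,"translation":[-0.005,0,0],"rot":[0,0,0]}
    - {"grip":1,"translation":[-0.0072,0,0.0011],"rot":[0,-0.06,0]}
    - {"grip":1,"translation":[-0.0072,0,0.0011],"rot":[0,-0.06,0]}
    - {"grip":1,"translation":[-0.0072,0,0.0011],"rot":[0,-0.06,0]}
    - {"grip":1,"translation":[-0.0072,0,0.0011],"rot":[0,-0.06,0]}
    - {"grip":1,"translation":[-0.0072,0,0.0011],"rot":[0,-0.06,0]}
    - {"grip":1,"translation":[-0.0072,0,0.0011],"rot":[0,-0.06,0]}

```text
time_s: 5.4
tcp_pos: [0.5534, 0.0711, 0.2116]
orientation: [-1.506, -0.523, 0.52]
force: [-0.3, 1.3, -0.1]
grip_width: 0.0001
```

```bash
cat >> h.py <<'E'
PV=np.array([.6076,-.0385])
def st():
    s=monitor.observe(); M=R.from_rotvec(s['orientation']).as_matrix(); d=s['tcp_pos'][:2]-PV
    yz=np.arctan2(M[1,2],M[0,2])%(2*np.pi); u=M[:2,0];w=M[:2,2]
    print("t",s['time_s'],"tcp",s['tcp_pos'].round(4),"yaw_z",yz.round(3),"pivot-frame x,z",(d@u).round(4),(d@w).round(4),"F tool",(M.T@s['force']).round(2),"q6",s['qpos'][5].round(2)); return s
E
python3 - <<'E'
from h import *
st()
a=cv2.resize(get_image("top")[90:240,180:380,::-1],(400,300)); b=cv2.resize(get_image("scene")[110:290,150:350,::-1],(400,300))
cv2.imwrite("pics/w2.png",np.hstack([a,b]))
E
```

```text
t 5.4 tcp [0.5534 0.0711 0.2116] yaw_z 2.237 pivot-frame x,z 0.0251 0.1196 F tool [0.59 0.07 1.23] q6 -0.62
```

View pics/w2.png

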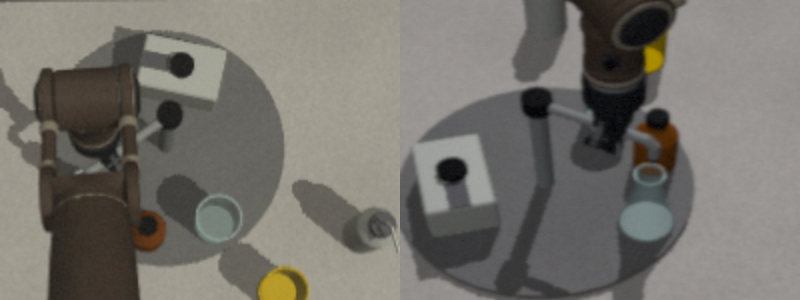

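Emit:
step_arm:
  increments:
    - {"grip":1,"translation":[-0.0072,0,0.0011],"rot":[0,-0.06,0]}
    - {"grip":1,"translation":[-0.0072,0,0.0011],"rot":[0,-0.06,0]}
    - {"grip":1,"translation":[-0.0072,0,0.0011],"rot":[0,-0.06,0]}
    - {"grip":1,"translation":[-0.0072,0,0.0011],"rot":[0,-0.06,0]}
    - {"grip":1,"translation":[-0.0072,0,0.0011],"rot":[0,-0.06,0]}
    - {"grip":1,"translation":[-0.0072,0,0.0011],"rot":[0,-0.06,0]}
    - {"grip":1,"translation":[-0.0072,0,0.0011],"rot":[0,-0.06,0]}
    - {"grip":1,"translation":[-0.0072,0,0.0011],"rot":[0,-0.06,0]}
    - {"grip":1,"translation":[-0.0072,0,0.0011],"rot":[0,-0.06,0]}
    - {"grip":1,"translation":[-0.0072,0,0.0011],"rot":[0,-0.06,0]}

```text
time_s: 6.75
tcp_pos: [0.5021, 0.0202, 0.2112]
orientation: [-1.337, -0.981, 0.98]
force: [-0.8, 1.4, 0.0]
grip_width: -0.0003
```

Emit:
step_arm:
  increments:
    - {"grip":1,"translation":[-0.0072,0,0.0011],"rot":[0,-0.06,0]}
    - {"grip":1,"translation":[-0.0072,0,0.0011],"rot":[0,-0.06,0]}
    - {"grip":1,"translation":[-0.0072,0,0.0011],"rot":[0,-0.06,0]}
    - {"grip":1,"translation":[-0.0072,0,0.0011],"rot":[0,-0.06,0]}
    - {"grip":1,"translation":[-0.0072,0,0.0011],"rot":[0,-0.06,0]}
    - {"grip":1,"translation":[-0.0072,0,0.0011],"rot":[0,-0.06,0]}
    - {"grip":1,"translation":[-0.0072,0,0.0011],"rot":[0,-0.06,0]}
    - {"grip":1,"translation":[-0.0072,0,0.0011],"rot":[0,-0.06,0]}
    - {"grip":1,"translation":[-0.0072,0,0.0011],"rot":[0,-0.06,0]}
    - {"grip":1,"translation":[-0.0072,0,0.0011],"rot":[0,-0.06,0]}

```text
time_s: 8.0
tcp_pos: [0.488, -0.0506, 0.2109]
orientation: [-1.052, -1.421, 1.423]
force: [-2.4, 2.0, -0.1]
grip_width: 0.0
```

Run:
```python
from h import *
st()
a=cv2.resize(get_image("wrist")[:,:,::-1],(400,300)); b=cv2.resize(get_image("scene")[110:290,150:350,::-1],(400,300))
cv2.imwrite("pics/w3.png",np.hstack([a,b]))
```

```text
t 8.0 tcp [ 0.488  -0.0506  0.2109] yaw_z 3.436 pivot-frame x,z 0.0231 0.118 F tool [2.61 0.1  1.71] q6 -2.06
```

View pics/w3.png

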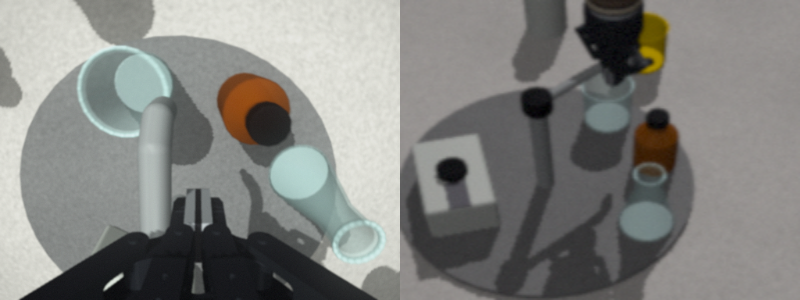

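Emit:
step_arm:
  increments:
    - {"grip":1,"translation":[-0.0072,0,0.0011],"rot":[0,-0.06,0]}
    - {"grip":1,"translation":[-0.0072,0,0.0011],"rot":[0,-0.06,0]}
    - {"grip":1,"translation":[-0.0072,0,0.0011],"rot":[0,-0.06,0]}
    - {"grip":1,"translation":[-0.006,0,0.001],"rot":[0,-0.05,0]}
    - {"grip":1,"translation":[0,0,0],"rot":[0,0,0]}
    - {"grip":1,"translation":[0.004,0,0],"rot":[0,0,0]}
    - {"grip":1,"translation":[0.006,0,0],"rot":[0,0,0]}
    - {"grip":1,"translation":[0.006,0,0],"rot":[0,0,0]}
    - {"grip":1,"translation":[0.006,0,0],"rot":[0,0,0]}
    - {"grip":1,"translation":[0.006,0,0],"rot":[0,0,0]}

```text
time_s: 9.35
tcp_pos: [0.4811, -0.0534, 0.2113]
orientation: [-0.914, -1.583, 1.583]
force: [-0.2, 0.4, -0.8]
grip_width: -0.0
```

Run:
```python
from h import *
st(); c=get_calibration("wrist"); im=get_image("wrist")[:,:,::-1]
k=800/512
im=cv2.resize(im,(800,600))
def dot(X,col): p=proj(c,X)*k; cv2.drawMarker(im,tuple(int(v) for v in p),col,0,14,2)
dot([.4580,-.1258,.110],(0,0,255)); dot([.515,.1003,.16],(0,0,255))
for b,col in((3.60,(255,0,0)),(3.666,(0,255,0)),(3.73,(0,255,255))):
    for z in(.235,.185): dot([PV[0]+.17*np.cos(b),PV[1]+.17*np.sin(b),z],col)
cv2.imwrite("pics/w4.png",im)
```

```text
t 9.35 tcp [ 0.4811 -0.0534  0.2113] yaw_z 3.665 pivot-frame x,z 0.0504 0.117 F tool [ 0.4   0.8  -0.05] q6 -2.29
```

View pics/w4.png

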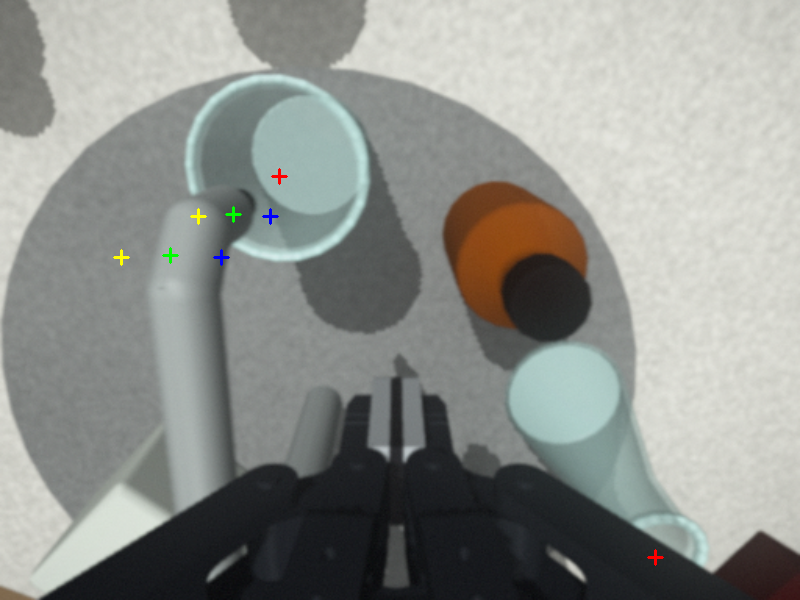

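Run:
```python
from h import *
s=st(); c=get_calibration("wrist"); k=512/800
o=atz(c,np.array([243,194])*k,.185); b=atz(c,np.array([278,168])*k,.110); f=atz(c,np.array([671,541])*k,.160)
print(o,b,f,"outlet-beaker",np.hypot(*(o-b)[:2]))
for n,p in(("o",o),("b",b),("f",f)): d=p[:2]-PV; print(n,np.hypot(*d).round(4),(np.arctan2(d[1],d[0])%6.2832).round(4))
```

```text
t 9.4 tcp [ 0.4806 -0.0528  0.2112] yaw_z 3.665 pivot-frame x,z 0.0511 0.1171 F tool [ 0.52 -0.03 -0.52] q6 -2.29
[ 0.45258571 -0.12332201  0.185     ] [ 0.4544993  -0.12748625  0.11      ] [0.50366497 0.10068065 0.16      ] outlet-beaker 0.004582880722000215
o 0.1767 3.6423
b 0.1771 3.6681
f 0.1737 2.2122
```

Emit:
step_arm:
  increments:
    - {"grip":1,"translation":[0,0,0],"rot":[0,0,0]}
    - {"grip":1,"translation":[0,0,0],"rot":[0,0,0]}
    - {"grip":1,"translation":[0,0,0],"rot":[0,0,0]}
    - {"grip":1,"translation":[0,0,0],"rot":[0,0,0]}
    - {"grip":1,"translation":[0,-0.015,0],"rot":[0,0,0]}
    - {"grip":1,"translation":[0,-0.015,0],"rot":[0,0,0]}
    - {"grip":1,"translation":[0,-0.015,0],"rot":[0,0,0]}
    - {"grip":1,"translation":[0,-0.015,0],"rot":[0,0,0]}
    - {"grip":1,"translation":[0,-0.015,0],"rot":[0,0,0]}
    - {"grip":1,"translation":[0,-0.015,0],"rot":[0,0,0]}

```text
time_s: 10.65
tcp_pos: [0.4813, -0.0538, 0.3024]
orientation: [-0.915, -1.584, 1.583]
force: [0.7, 0.1, 0.6]
grip_width: -0.0003
```

Emit:
step_arm:
  increments:
    - {"grip":1,"translation":[-0.02,0,0],"rot":[0,0,0]}
    - {"grip":1,"translation":[-0.02,0,0],"rot":[0,0,0]}
    - {"grip":1,"translation":[-0.02,0,0],"rot":[0,0,0]}
    - {"grip":1,"translation":[-0.02,0,0],"rot":[0,0,0]}
    - {"grip":1,"translation":[-0.02,0,0],"rot":[0,0,0]}
    - {"grip":1,"translation":[0,0.015,0],"rot":[0,0,0]}
    - {"grip":1,"translation":[0,0.019,0],"rot":[0,0,0]}
    - {"grip":1,"translation":[0,0.019,0],"rot":[0,0,0]}
    - {"grip":1,"translation":[0,0.019,0],"rot":[0,0,0]}
    - {"grip":1,"translation":[0,0.018,0],"rot":[0,0,0]}

```text
time_s: 11.9
tcp_pos: [0.5308, -0.14, 0.2096]
orientation: [-0.913, -1.583, 1.583]
force: [0.8, 0.8, 0.0]
grip_width: -0.0003
```

```bash
python3 -c "from h import *; st()"
```

```text
t 11.9 tcp [ 0.5308 -0.14    0.2096] yaw_z 3.665 pivot-frame x,z -0.0495 0.1172 F tool [ 0.31 -0.01 -1.13] q6 -2.43
```

Emit:
step_arm:
  increments:
    - {"grip":1,"translation":[0.006,0,0],"rot":[0,0,0]}
    - {"grip":1,"translation":[0.006,0,0],"rot":[0,0,0]}
    - {"grip":1,"translation":[0.006,0,0],"rot":[0,0,0]}
    - {"grip":1,"translation":[0.006,0,0],"rot":[0,0,0]}
    - {"grip":1,"translation":[0.0071,0,0.0013],"rot":[0,0.06,0]}
    - {"grip":1,"translation":[0.0071,0,0.0013],"rot":[0,0.06,0]}
    - {"grip":1,"translation":[0.0071,0,0.0013],"rot":[0,0.06,0]}
    - {"grip":1,"translation":[0.0071,0,0.0013],"rot":[0,0.06,0]}
    - {"grip":1,"translation":[0.0071,0,0.0013],"rot":[0,0.06,0]}
    - {"grip":1,"translation":[0.0071,0,0.0013],"rot":[0,0.06,0]}

```text
time_s: 13.15
tcp_pos: [0.4975, -0.0833, 0.2122]
orientation: [-1.132, -1.329, 1.327]
force: [2.0, -1.8, -0.6]
grip_width: 0.0002
```

Emit:
step_arm:
  increments:
    - {"grip":1,"translation":[0.0071,0,0.0013],"rot":[0,0.06,0]}
    - {"grip":1,"translation":[0.0071,0,0.0013],"rot":[0,0.06,0]}
    - {"grip":1,"translation":[0.0071,0,0.0013],"rot":[0,0.06,0]}
    - {"grip":1,"translation":[0.0071,0,0.0013],"rot":[0,0.06,0]}
    - {"grip":1,"translation":[0.0071,0,0.0013],"rot":[0,0.06,0]}
    - {"grip":1,"translation":[0.0071,0,0.0013],"rot":[0,0.06,0]}
    - {"grip":1,"translation":[0.0071,0,0.0013],"rot":[0,0.06,0]}
    - {"grip":1,"translation":[0.0071,0,0.0013],"rot":[0,0.06,0]}
    - {"grip":1,"translation":[0.0071,0,0.0013],"rot":[0,0.06,0]}
    - {"grip":1,"translation":[0.0071,0,0.0013],"rot":[0,0.06,0]}

```text
time_s: 14.4
tcp_pos: [0.492, -0.0125, 0.2121]
orientation: [-1.388, -0.882, 0.88]
force: [0.5, -3.0, 0.4]
grip_width: 0.0002
```

Emit:
step_arm:
  increments:
    - {"grip":1,"translation":[0.0071,0,0.0013],"rot":[0,0.06,0]}
    - {"grip":1,"translation":[0.0071,0,0.0013],"rot":[0,0.06,0]}
    - {"grip":1,"translation":[0.0071,0,0.0013],"rot":[0,0.06,0]}
    - {"grip":1,"translation":[0.0071,0,0.0013],"rot":[0,0.06,0]}
    - {"grip":1,"translation":[0.006,0,0.001],"rot":[0,0.05,0]}
    - {"grip":1,"translation":[0.0036,0,0.0007],"rot":[0,0.03,0]}
    - {"grip":1,"translation":[0.0024,0,0.0004],"rot":[0,0.02,0]}
    - {"grip":1,"translation":[0,0,0],"rot":[0,0,0]}
    - {"grip":1,"translation":[0,0,0],"rot":[0,0,0]}
    - {"grip":1,"translation":[0,0,0],"rot":[0,0,0]}

```text
time_s: 15.65
tcp_pos: [0.5072, 0.0256, 0.2111]
orientation: [-1.48, -0.62, 0.621]
force: [-0.0, 0.1, 0.5]
grip_width: -0.0001
```

Run:
```python
from h import *
st(); c=get_calibration("wrist"); im=get_image("wrist")[:,:,::-1]
k=800/512
im=cv2.resize(im,(800,600))
def dot(X,col): p=proj(c,X)*k; cv2.drawMarker(im,tuple(int(v) for v in p),col,0,14,2)
dot([.515,.1003,.16],(0,0,255))
for b,col in((2.1,(255,0,0)),(2.166,(0,255,0)),(2.23,(0,255,255))):
    for z in(.185,): dot([PV[0]+.17*np.cos(b),PV[1]+.17*np.sin(b),z],col)
cv2.imwrite("pics/w5.png",im)
```

```text
t 15.65 tcp [0.5072 0.0256 0.2111] yaw_z 2.365 pivot-frame x,z -0.0247 0.1165 F tool [ 0.05 -0.46  0.08] q6 -0.83
```

View pics/w5.png

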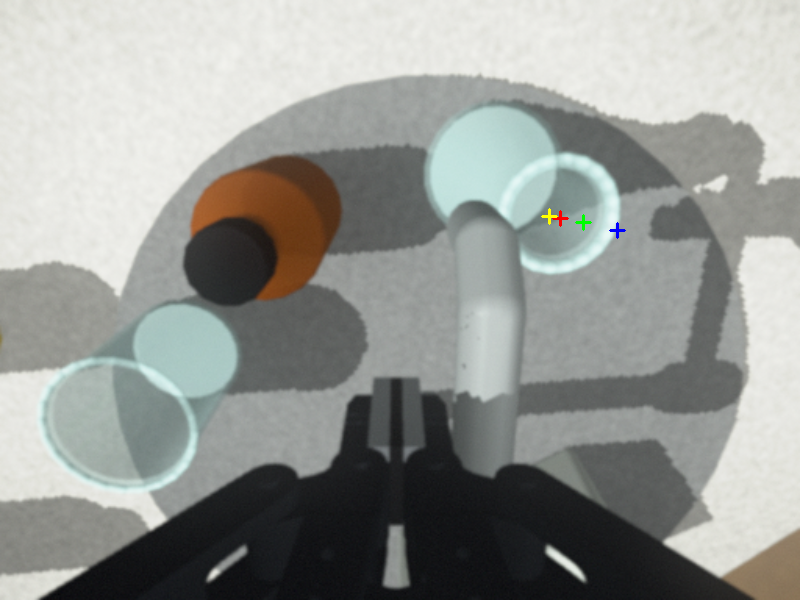

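Emit:
step_arm:
  increments:
    - {"grip":1,"translation":[0.0047,0,0.0009],"rot":[0,0.04,0]}
    - {"grip":1,"translation":[0.0047,0,0.0009],"rot":[0,0.04,0]}
    - {"grip":1,"translation":[0.0047,0,0.0009],"rot":[0,0.04,0]}
    - {"grip":1,"translation":[0.0036,0,0.0006],"rot":[0,0.03,0]}
    - {"grip":1,"translation":[0,0,0],"rot":[0,0,0]}
    - {"grip":1,"translation":[-0.005,0,0],"rot":[0,0,0]}
    - {"grip":1,"translation":[-0.01,0,0],"rot":[0,0,0]}
    - {"grip":1,"translation":[-0.01,0,0],"rot":[0,0,0]}
    - {"grip":1,"translation":[-0.01,0,0],"rot":[0,0,0]}
    - {"grip":1,"translation":[-0.01,0,0],"rot":[0,0,0]}

```text
time_s: 16.95
tcp_pos: [0.4815, 0.0123, 0.2113]
orientation: [-1.511, -0.504, 0.504]
force: [0.1, 0.7, 0.3]
grip_width: -0.0001
```

Run:
```python
from h import *
st(); c=get_calibration("wrist"); S=get_calibration("scene")
im=get_image("wrist")[:,:,::-1]
a=cv2.resize(im[60:360,200:500],(450,450),interpolation=cv2.INTER_CUBIC)
b=cv2.resize(get_image("scene")[165:285,200:293,::-1],(349,450),interpolation=cv2.INTER_CUBIC)
cv2.imwrite("pics/w6.png",np.hstack([a,b]))
```

```text
t 16.95 tcp [0.4815 0.0123 0.2113] yaw_z 2.215 pivot-frame x,z -0.0704 0.1163 F tool [ 0.56 -0.3   0.49] q6 -0.71
```

View pics/w6.png

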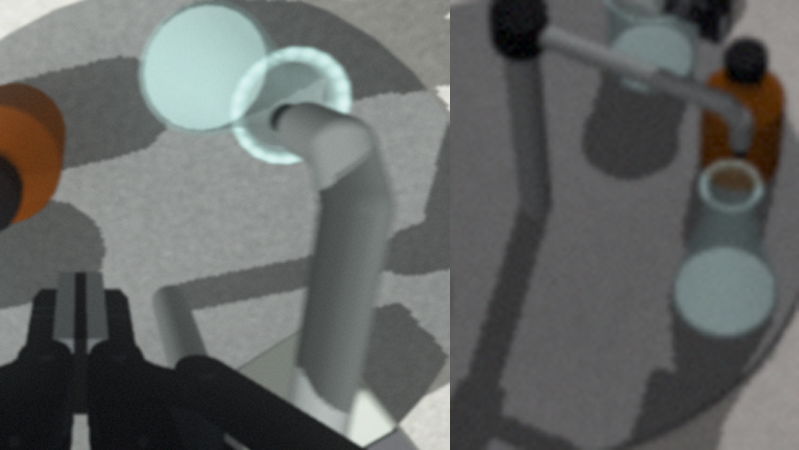

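Run:
```python
from h import *
c=get_calibration("wrist"); S=get_calibration("scene")
wo=np.array([281,117])/1.5+[200,60]-.3; wm=np.array([291,104.5])/1.5+[200,60]-.3
so=np.array([290,153])/3.75+[200,165]-.4; sm=np.array([281,187])/3.75+[200,165]-.4
o=atz(c,wo,.185);m=atz(c,wm,.16);o2=atz(S,so,.185);m2=atz(S,sm,.16)
print(o,m,o-m);print(o2,m2,o2-m2);print(tri(c,wo,S,so),tri(c,wm,S,sm))
for p in(o,m,o2,m2): d=p[:2]-[.6055,-.041]; print(np.hypot(*d),np.arctan2(d[1],d[0]))
```

```text
[0.50139524 0.09274285 0.185     ] [0.51160717 0.1003998  0.16      ] [-0.01021194 -0.00765695  0.025     ]
[0.50389611 0.09394961 0.185     ] [0.51434443 0.1015994  0.16      ] [-0.01044832 -0.0076498   0.025     ]
(array([0.5027303 , 0.09270935, 0.18242369]), np.float64(0.0006909633567199749)) (array([0.51309318, 0.10039104, 0.15724302]), np.float64(0.0009000593083996738))
0.16948437159817212 2.2322239490314777
0.1697343995454809 2.156966980999143
0.16892231118117057 2.2161524189718156
0.16924517120643368 2.1395717921189625
```

Emit:
step_arm:
  increments:
    - {"grip":1,"translation":[0.012,0,0],"rot":[0,0,0]}
    - {"grip":1,"translation":[0.012,0,0],"rot":[0,0,0]}
    - {"grip":1,"translation":[0.01,0,0],"rot":[0,0,0]}
    - {"grip":1,"translation":[0.006,0,0],"rot":[0,0,0]}
    - {"grip":1,"translation":[0.005,0,0],"rot":[0,0,0]}
    - {"grip":1,"translation":[0.003,0,0.0005],"rot":[0,0.025,0]}
    - {"grip":1,"translation":[0.003,0,0.0005],"rot":[0,0.025,0]}
    - {"grip":1,"translation":[0.003,0,0.0005],"rot":[0,0.026,0]}
    - {"grip":1,"translation":[0,0,0],"rot":[0,0,0]}
    - {"grip":1,"translation":[0,0,0],"rot":[0,0,0]}

```text
time_s: 18.3
tcp_pos: [0.5247, 0.0463, 0.2113]
orientation: [-1.525, -0.445, 0.445]
force: [-0.8, 0.3, -0.3]
grip_width: -0.0004
```

```bash
python3 -c "from h import *; st()"
```

```text
t 18.3 tcp [0.5247 0.0463 0.2113] yaw_z 2.139 pivot-frame x,z -0.0243 0.1161 F tool [-0.56  0.28  0.66] q6 -0.56
```

Emit:
step_arm:
  increments:
    - {"grip":1,"translation":[-0.005,0,0],"rot":[0,0,0]}
    - {"grip":1,"translation":[-0.01,0,0],"rot":[0,0,0]}
    - {"grip":1,"translation":[-0.01,0,0],"rot":[0,0,0]}
    - {"grip":1,"translation":[-0.01,0,0],"rot":[0,0,0]}
    - {"grip":1,"translation":[-0.01,0,0],"rot":[0,0,0]}
    - {"grip":1,"translation":[-0.01,0,0],"rot":[0,0,0]}
    - {"grip":1,"translation":[0,0,0],"rot":[0,0,0]}
    - {"grip":1,"translation":[0,0,0],"rot":[0,0,0]}
    - {"grip":1,"translation":[0,0,0],"rot":[0,0,0]}
    - {"grip":1,"translation":[0,0,0],"rot":[0,0,0]}

```text
time_s: 19.55
tcp_pos: [0.4785, 0.0168, 0.2112]
orientation: [-1.525, -0.445, 0.445]
force: [0.5, 0.1, -0.0]
grip_width: -0.0002
```

Run:
```python
from h import *
st()
im=get_image("wrist")[:,:,::-1]
a=cv2.resize(im[30:330,200:500],(450,450),interpolation=cv2.INTER_CUBIC)
b=cv2.resize(get_image("scene")[165:285,200:293,::-1],(349,450),interpolation=cv2.INTER_CUBIC)
cv2.imwrite("pics/w7.png",np.hstack([a,b]))
```

```text
t 19.55 tcp [0.4785 0.0168 0.2112] yaw_z 2.139 pivot-frame x,z -0.0791 0.1161 F tool [ 0.5   0.   -0.15] q6 -0.62
```

View pics/w7.png

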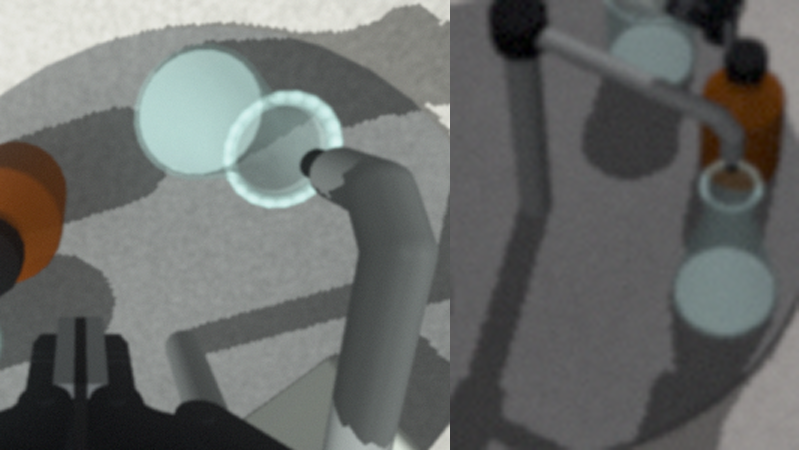

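Run:
```python
from h import *
c=get_calibration("wrist"); S=get_calibration("scene")
wo=np.array([311,163.5])/1.5+[200,30]-.3; wm=np.array([284,149])/1.5+[200,30]-.3
so=np.array([283,166])/3.75+[200,165]-.4; sm=np.array([281,187])/3.75+[200,165]-.4
o=atz(c,wo,.185);m=atz(c,wm,.16);o2=atz(S,so,.185);m2=atz(S,sm,.16)
print(o,m,o-m);print(o2,m2,o2-m2);print(tri(c,wo,S,so),tri(c,wm,S,sm))
```

```text
[0.51309784 0.10033917 0.185     ] [0.51311955 0.10121071 0.16      ] [-2.17085589e-05 -8.71545374e-04  2.50000000e-02]
[0.51356655 0.10131061 0.185     ] [0.51434443 0.1015994  0.16      ] [-0.00077788 -0.0002888   0.025     ]
(array([0.51335879, 0.10058136, 0.18411194]), np.float64(0.00045692799872623847)) (array([0.51378494, 0.10112384, 0.15881284]), np.float64(0.0004805165895162506))
```

Emit:
step_arm:
  increments:
    - {"grip":1,"translation":[0,-0.015,0],"rot":[0,0,0]}
    - {"grip":1,"translation":[0,-0.015,0],"rot":[0,0,0]}
    - {"grip":1,"translation":[0,-0.015,0],"rot":[0,0,0]}
    - {"grip":1,"translation":[0,-0.015,0],"rot":[0,0,0]}
    - {"grip":1,"translation":[0,-0.015,0],"rot":[0,0,0]}
    - {"grip":1,"translation":[0,-0.015,0],"rot":[0,0,0]}
    - {"grip":1,"translation":[0,0,0],"rot":[0,0,0]}
    - {"grip":1,"translation":[0,0,0],"rot":[0,0,0]}
    - {"grip":1,"translation":[0,0,0],"rot":[0,0,0]}
    - {"grip":1,"translation":[0,0,0],"rot":[0,0,0]}

```text
time_s: 20.9
tcp_pos: [0.4779, 0.0167, 0.3006]
orientation: [-1.524, -0.444, 0.446]
force: [-0.3, 0.8, -0.1]
grip_width: -0.0003
```

Run:
```python
from h import *
st(); b=cv2.resize(get_image("scene")[90:290,130:350,::-1],(660,600),interpolation=cv2.INTER_CUBIC)
cv2.imwrite("pics/w8.png",b)
```

```text
t 20.9 tcp [0.4779 0.0167 0.3006] yaw_z 2.139 pivot-frame x,z -0.0797 0.1163 F tool [0.18 0.08 0.79] q6 -0.62
```

View pics/w8.png

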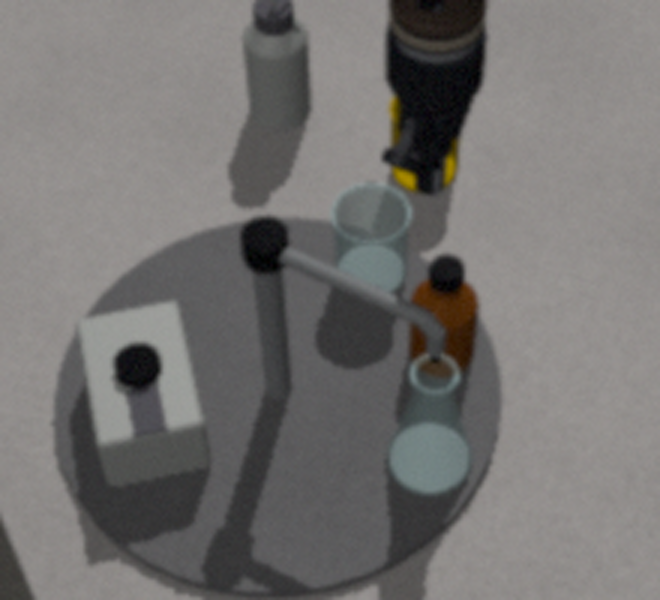

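The outlet at about (435,358) stands over the flask mouth at (434,375). The vessels have not moved and the robot is clear.

```bash
python3 -c "from rig import robot; print(robot.sign_off())"
```

```text
the job is handed in; nothing more can be done
None
```

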